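# Open the safety cap for a spray bottle refill

### The job

The blue spray bottle is to be refilled from the green concentrate bottle: first squeeze the spray gun's orange trigger all the way in and let it spring back, so that no pressure is left in it. Then open the green bottle: push its red safety cap down against its spring, turn it counter-clockwise (seen from above) until it is free, and lift it off. Finish while still holding the cap in the gripper, upright and still, straight above the bottle's mouth with a gap of about 5 cm, and do not disturb the things standing around.

Things in the scene. Friction and masses are not known exactly. Their poses are not given: they have to be found in the camera images.
- bottle: green concentrate bottle, 68 mm in diameter, white label band, clamped in a dark suction foot (92 mm wide, with a small lever 60 mm out at its +x side): it stands firm and cannot turn or tip. Origin: centre of its underside on the worktop, z up. The shoulder slopes from 78 mm high at full width to the neck at 98 mm.
- mouth (a point): mouth of the green bottle, on its axis, 132 mm up, hidden under the cap: the top of the neck (27 mm in diameter). A grey sprung seal plug, 18 mm in diameter, stands out of it to 149 mm once the cap is off. Two lugs at the neck's +x and -x sides hold the cap. Wall cabinets overhang the back of the worktop (world x above 0.58 m, 475 mm and more up).
- cap: red ribbed push-and-turn safety cap, a loose part, 51 mm in diameter, 38 mm tall, 25 to 50 g, with a raised white arrow on top along its x axis. Origin: centre of its lower rim, z up; closed, it is 112 mm above the worktop and its x axis points along the bottle's. After a rise of 40 mm it is clear of the seal plug.
- cap_top (a point): centre of the cap's top, 38 mm above its rim. The seal pushes the cap up with 5 N when closed, 11 N when pushed fully down (7 mm). It turns only while at least 5 mm down. Counter-clockwise from above by 70 to 80 degrees while down frees it (free from about 55 to 120 degrees, then stops); clockwise it is blocked. Once free it comes straight up.
- spray: blue spray bottle with a white spray head, held firm in the same kind of foot. Origin: centre of its underside; z up; nozzle and trigger point along its -x axis. Shoulder below 100 mm, white collar (33 mm in diameter) up to 115 mm. Upright white grip 22 mm square, x = -4 to +18 mm; it carries the head, 160 to 179 mm high, 22 mm wide, x = -24 to +18 mm, with the orange nozzle to x = -28 mm.
- trigger_tip (a point): centre of the cross bar (10 mm thick, 24 mm wide) at the lower end of the orange trigger; in the spray bottle's frame at x = -44 mm, 134 mm up, squeezed at x = -29 mm, 125 mm up. From the bar's front to the grip's back: 67 mm at rest, 52 mm squeezed. Fingers from above, closing along the spray bottle's x axis, one before the bar and one behind the grip, can squeeze it.
- trigger (a joint): angle of the trigger: 0 at rest (forward), 0.42 rad fully squeezed towards the grip. A spring returns it; squeezing takes 3 N at the start and 8 N at the end, at the cross bar.
- tin: bystander: food tin, 76 mm in diameter, 58 mm tall; origin under its centre
- mug: bystander: white mug with dark stripes, 86 x 120 x 90 mm with its handle; origin under its centre
- tumbler: bystander: clear drinking glass, 77 mm in diameter, 89 mm tall; origin under its centre
- brush: bystander: wooden scrubbing brush, 61 x 154 x 46 mm, bristles down; origin under its centre
- scoop: bystander: red measuring scoop, 128 x 49 x 26 mm; origin under its centre

How it is judged (in metres and radians):
On the way, in this order (a step that is already met when the one before it is completed fails the run):
1. the trigger is squeezed all the way in (beyond 0.36 of 0.42 rad) (value of joint trigger above 0.36 rad), for 0.1 s.
2. the trigger has sprung back (below 0.06 rad) and the fingers have left the spray bottle (value of joint trigger below 0.06 rad and contact force between the fingers and spray below 0.1 N), for 0.1 s.
3. the cap is pushed down at least 4 mm by the fingers, not yet turned (z of cap in the frame of bottle below 0.108 m and angle between the x axis of cap and the x axis of bottle, either way round below 0.4 rad), for 0.05 s.
4. the cap is turned free (by 0.75 rad or more) while still on the neck (angle between the x axis of cap and the x axis of bottle, either way round above 0.75 rad and z of cap in the frame of bottle below 0.122 m), for 0.05 s.
At the end, for the whole second after the job is handed in: The gripper still holds the cap (more than 1 N on it), upright within 0.3 rad and still (below 0.03 m/s), its axis within 30 mm of the bottle's axis, its lower rim 165 to 260 mm above the worktop (16 to 111 mm above the seal plug), touching the bottle nowhere; the trigger is back at rest (z of cap in the frame of bottle between 0.165 and 0.26 m and horizontal distance between cap and bottle below 0.03 m and angle between cap's own z axis and vertical below 0.3 rad and linear speed of cap below 0.03 m/s and contact force between the fingers and cap above 1 N and contact force between cap and bottle below 0.05 N and value of joint trigger below 0.06 rad); the arm keeps its last pose, push and grip.
It fails at once if a bystander (tin, mug, glass, brush, scoop) is moved by more than 30 mm (distance of any of tin, mug, tumbler, brush, scoop from where it was at the start of the episode above 0.03 m).
It also fails if it takes over 51 s, if anything falls off the work surface, if the arm or the gripper's body presses on something with over 40 N, if the wrist force passes 120 N, or if a joint passes its speed limit or range.

### The arm

A 6-joint arm with a two-finger parallel gripper is mounted at the origin on a cart in front of the work surface, level with it; the furniture and walls round the work are solid. World frame = base frame: x ahead of the robot, y to its left, z up, the work surface at z = 0. Lengths are in mm, angles in rad, forces in N, time in s.
With the tool pointing down it reaches from about 300 to 775 mm from the base axis. Payload 14.6 kg.
Tool frame: the origin (TCP) lies on the centre line of the jaws, within the pads' length; the fingertips stand manip.tcp_to_tips ahead of it and the grasp point (between the pads) lies 5 mm behind it (manip.tcp_to_tips is the distance from the TCP to the fingertips, in mm); z points along the fingers, y is the direction in which the jaws open and shut (so a half turn about z gives the same grasp; the last joint's range is limited). The gripper opens to 94 mm and grips with 3 to 60 N. Pads are 16 mm wide; open, the fingers measure 119 mm over their backs; the gripper's body (75 mm by 177 mm) begins 78 mm behind the grasp point.
Start: joints at [-1.328, 0.3, 1.521, -0, 1.321, -0.067], TCP at [167.67, -523.809, 219.446] pointing down, gripper open.
Joint ranges: [-3.03, 3.03], [-0.79, 2.21], [0.23, 2.52], [-1.04, 4.18], [0, 3.07], [-2.55, 2.55]. Speed limits (rad/s): [2.22, 2.22, 2.57, 3.14, 3.14, 3.14].

### API

Orientations are given as [roll, pitch, yaw] about the fixed x, y, z axes, in that order (R = Rz(yaw) Ry(pitch) Rx(roll)).
In Python, from cell import manip, optics, workorder gives the robot as it stands. The module is installed in compiled form; this text tells all that it offers.
- The arm moves only by the tool jog_arm, never from a script. Its argument "deltas" is text: rows parted by semicolons, each of 5 numbers parted by spaces: the shift along the tool's x, y, z in mm, then the turn about the tool's z in rad, then the finger opening in mm, from 0 to 94. In form: tx ty tz twist grip; .... A call has exactly 10 rows; each row is the pose to reach, as a shift and turn from the pose commanded when the call began, along the tool's axes at that moment; what a row does not reach only later rows make up. A row lasts 1/8 s, in which the tool goes at most 62.5 mm and 10.7 degrees, less where a joint would pass 70% of its speed; a pose out of reach is approached as far as the arm can. A call with a gripper value outside its range is refused whole. The fingers move at their own pace and stop on an object; "squeeze" is the grip in N (left out, the last holds). Time passes only in rows, so rows that repeat a pose let the fingers close, or fill a call up. It gives the time, the measured TCP pose, the force and the opening at its end, in the units of the state.
- manip.read_state(): the state, without advancing time (a new reading comes with each control period).
- optics.camera(name): name is "scene" or "top" or "wrist"; returns (picture, depth): 420x560x3 uint8, red, green, blue; 420x560 float32, mm along the optical axis (not along the pixel's ray), 0 where there is no reading.
- optics.get_calibration(name): a dict with "intrinsics" (3x3 intrinsics, pixels), "R" (3x3) and "t" (3): a world point X has camera coordinates R X + t; the wrist camera has in their place "hand_eye" (4x4, takes a point from camera to tool coordinates, whose origin is the TCP and whose axes are the flange's). Camera axes: x right, y down, z forward; pixel columns grow to the right and rows downward; lengths in mm; the calibration is good to about 2 mm. A picture is of the moment at which its call begins: read the wrist's pose just before it. get_calibration takes no time and is no camera call.
- workorder.sign_off(): hands the job in, once; it reports no verdict.
The state is a dict: "clock": time; "joints": joint angles; "qd": joint speeds; "effort": joint torques, N m; "eef_pos": TCP position; "eef_rot": TCP orientation; "wrist_force": force on the tool from outside, world axes, zero at the start; "moment": the same for the moment, N m; "finger_gap": finger opening in mm.
Only numpy, scipy, OpenCV 4.12 (cv2) and the standard library are available. Lean on these libraries where they do the work, as an engineer would, in place of code of your own. Each camera call takes 0.05 s, during which the arm holds its last target.

## Working session

There is one attempt and no reset: what is moved stays moved. The work goes in short steps, Python scripts to look and compute and a tool call to move; the robot and the scene stay as the last step left them, time stands still between calls to the robot, and variables do not carry over. Pictures are saved under pics/ and viewed, and the job is handed in when it is done.

Besides the shell and the picture viewer there is one more tool, called after "Emit:" in YAML: its name, and indented under it one key for each argument. jog_arm: Moves the arm, as the interface text tells. Its arguments: {"type":"object","properties":{"deltas":{"type":"string"},"squeeze":{"type":"number"}},"required":["deltas"]}

```bash
mkdir -p pics
python3 - <<'E'
from cell import manip, optics
import cv2,numpy as np
s=manip.read_state()
for k,v in s.items(): print(k,v)
print(manip.tcp_to_tips)
for n in("scene","top"):
    p,d=optics.camera(n); cv2.imwrite(f"pics/{n}0.png",p[:,:,::-1]); np.savez(f"{n}0.npz",p=p,d=d)
    c=optics.get_calibration(n); print(n,c)
print(optics.get_calibration("wrist"))
E
```

```text
clock 0.0
joints [-1.32758142e+00  3.00475694e-01  1.52157798e+00 -4.81377290e-06
  1.32069919e+00 -6.66061428e-02]
qd [-0.001771    0.00107921  0.00139502 -0.00164114 -0.00221318 -0.00113909]
effort [ 9.97265524e-04 -5.31803799e+01 -3.52736270e+01  7.09080650e-02
  2.43729103e-02 -1.09736650e-04]
eef_pos [ 167.62208373 -523.57687024  218.88511207]
eef_rot [-3.14043470e+00 -7.25678882e-05  3.09822200e-01]
wrist_force [-0.27540005 -0.55545117  0.50583296]
moment [-0.00819378  0.06765523 -0.02663462]
finger_gap 93.92596436234005
14.0
scene {'intrinsics': array([[400.98756466,   0.        , 277.89776995],
       [  0.        , 400.98756466, 209.60571526],
       [  0.        ,   0.        ,   1.        ]]), 'R': array([[-0.61546424, -0.7878287 ,  0.02301557],
       [-0.38674819,  0.276432  , -0.87977906],
       [ 0.68675295, -0.55037378, -0.47482533]]), 't': array([405.92442745, 267.98201561, 589.25662908])}
top {'intrinsics': array([[513.3023557 ,   0.        , 287.03292556],
       [  0.        , 513.3023557 , 210.21291361],
       [  0.        ,   0.        ,   1.        ]]), 'R': array([[-0.01053358, -0.99956266, -0.02763216],
       [-0.98233343,  0.01550754, -0.18649543],
       [ 0.18684238,  0.02517953, -0.98206717]]), 't': array([ 110.4509341 ,  540.34404971, 1046.25855103])}
{'intrinsics': array([[376.0568119 ,   0.        , 281.83184423],
       [  0.        , 376.0568119 , 204.88486468],
       [  0.        ,   0.        ,   1.        ]]), 'hand_eye': array([[-4.21330792e-04, -9.71329475e-01, -2.37736985e-01,
         6.83322317e+01],
       [ 9.99999556e-01, -2.08979343e-04, -9.18421719e-04,
        -1.79640375e-01],
       [ 8.42407967e-04, -2.37737266e-01,  9.71329132e-01,
        -1.64666572e+02],
       [ 0.00000000e+00,  0.00000000e+00,  0.00000000e+00,
         1.00000000e+00]])}
```

View pics/scene0.png

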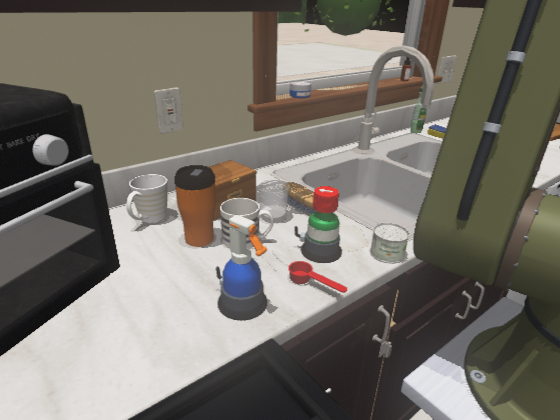

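View pics/top0.png

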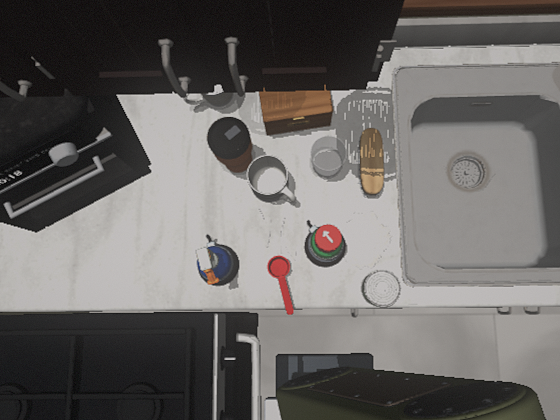

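The scene view has the spray bottle at (242,270), its trigger at (258,240), and the green bottle at (323,225). The top view has the cap at (326,238) with its arrow pointing up-left, and the spray head at (205,262). Next I'll zoom in and measure.

```bash
cat > h.py <<'E'
import numpy as np,cv2
from cell import manip, optics
def cal(n):
    c=optics.get_calibration(n); return c["intrinsics"],c["R"],np.array(c["t"])
def ray(n,u,v):
    K,R,t=cal(n); d=R.T@np.linalg.solve(K,[u,v,1]); return -R.T@t,d
def plane(n,u,v,z):
    o,d=ray(n,u,v); return o+d*(z-o[2])/d[2]
def cloud(n,d):
    K,R,t=cal(n); v,u=np.mgrid[:d.shape[0],:d.shape[1]]
    P=np.stack([(u-K[0,2])/K[0,0]*d,(v-K[1,2])/K[1,1]*d,d],-1)
    return (P-t)@R
E
python3 - <<'E'
from h import *
a=np.load("top0.npz");b=np.load("scene0.npz")
t=a["p"][195:295,180:400,::-1]; s=b["p"][180:320,205:345,::-1]
cv2.imwrite("pics/topz.png",cv2.resize(t,None,fx=3.6,fy=3.6,interpolation=2))
cv2.imwrite("pics/scz.png",cv2.resize(s,None,fx=4,fy=4,interpolation=2))
for n,f in(("top",a),("scene",b)):
    P=cloud(n,f["d"]); hsv=cv2.cvtColor(f["p"],cv2.COLOR_RGB2HSV); H,S,V=[hsv[...,i].astype(int) for i in range(3)]
    for nm,m in(("red",((H<4)|(H>174))&(S>150)&(V>90)),("orange",(H>5)&(H<16)&(S>190)&(V>150)),("blue",(H>105)&(H<125)&(S>120)&(V>50)),("green",(H>55)&(H<85)&(S>120))):
        k,l,st,c=cv2.connectedComponentsWithStats(m.astype(np.uint8))
        for i in range(1,k):
            if st[i,4]>15:
                Q=P[l==i]; Q=Q[f["d"][l==i]>0]
                print(n,nm,st[i],c[i].round(1),np.median(Q,0).round(),np.percentile(Q,2,0).round(),np.percentile(Q,98,0).round())
E
```

```text
top red [318 225  24  20 135] [330.1 232.4] [480.  18. 150.] [458.  -0. 146.] [493.  38. 153.]
top red [268 256  21  14  32] [277.  260.3] [439. 128.  25.] [420. 103.  21.] [447. 147.  29.]
top red [269 259  24  55 484] [282.1 280.9] [404. 115.  21.] [329.  98.  -1.] [440. 139.  28.]
top blue [198 262   8  14  21] [200.4 269.3] [415. 284.  80.] [405. 273.  71.] [430. 288.  83.]
scene red [314 186  25  27 387] [324.7 197.2] [461.  41. 147.] [446.   5. 115.] [490.  52. 151.]
scene red [289 267  58  25 292] [320.4 279.2] [376. 115.  25.] [327. 100.   3.] [442. 148.  27.]
scene orange [252 236   6   9  20] [254.6 239.6] [401. 254. 153.] [398. 252. 148.] [404. 259. 157.]
scene blue [292  91   4   6  17] [293.6  93.2] [ 952. -287.  223.] [ 944. -289.  216.] [ 960. -285.  229.]
scene blue [224 260  33  37 839] [238.3 278.1] [413. 280.  78.] [401. 255.  47.] [441. 294.  98.]
scene green [310 214  26  13 119] [320.8 221.4] [457.  48.  89.] [442.  23.  85.] [488.  56.  93.]
```

View pics/topz.png

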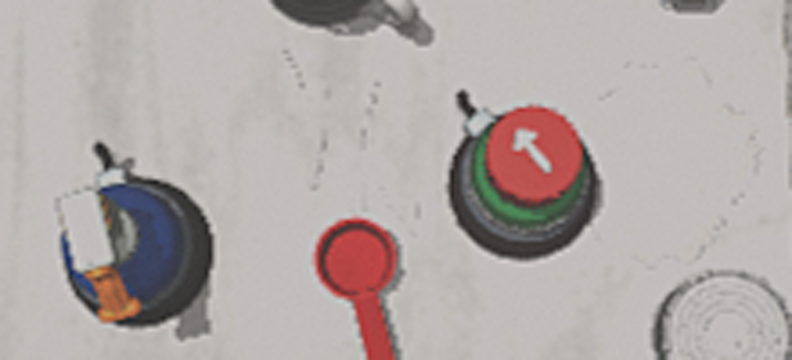

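View pics/scz.png

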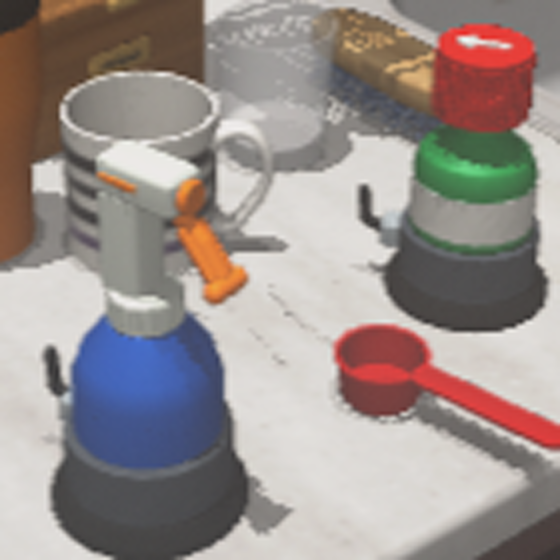

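The zoomed top view shows the cap disc at (535,153), with its arrow running from (547,168) to (518,132). The white head's corners are at (55,197), (100,190), (115,262) and (72,270), and the trigger bar is at about (118,310). The scene zoom shows the bar at about (225,285).

Run:
```python
from h import *
a=np.load("top0.npz");b=np.load("scene0.npz")
z=lambda u,v:(180+(u+.5)/3.6-.5,195+(v+.5)/3.6-.5)
zs=lambda u,v:(205+(u+.5)/4-.5,180+(v+.5)/4-.5)
# cap: red or arrow within circle, height-based
P=cloud("top",a["d"]); 
m=((abs(P[...,2]-150)<8)&(abs(P[...,0]-470)<50)&(abs(P[...,1]-25)<50))
c=[np.array(x) for x in zip(*np.nonzero(m)[::-1])]
(cx,cy),r=cv2.minEnclosingCircle(np.float32(c)); print("cap circ",cx,cy,r,plane("top",cx,cy,150))
Q=P[m]; print(np.median(Q,0),(Q.min(0)+Q.max(0))/2)
t=plane("top",*z(547,168),150);h=plane("top",*z(518,132),150); print("arrow yaw",np.arctan2(*(h-t)[1::-1]))
# scene cap top
P2=cloud("scene",b["d"]); m2=((abs(P2[...,2]-150)<5)&(abs(P2[...,0]-470)<50)&(abs(P2[...,1]-25)<50)); Q=P2[m2]; print("scene cap",(Q.min(0)+Q.max(0))/2,len(Q))
# arrow white pixels
hs=cv2.cvtColor(a["p"],cv2.COLOR_RGB2HSV); w=m&(hs[...,1]<110); v,u=np.nonzero(w)
A=np.array([plane("top",x,y,150) for x,y in zip(u,v)]); e,V=np.linalg.eigh(np.cov(A[:,:2].T)); print("arrow axis",np.arctan2(V[1,1],V[0,1]),len(A),A.mean(0))
lv=plane("top",*z(463,97),30); print("lever",lv)
for n,p in(("bl",(55,197)),("br",(100,190)),("fr",(115,262)),("fl",(72,270))): print(n,plane("top",*z(*p),179))
m=(abs(P[...,2]-176)<8)&(P[...,1]>230)&(P[...,1]<350)&(P[...,0]<480)&(P[...,0]>370); Q=P[m]; print("head",len(Q),Q.mean(0),np.percentile(Q,[2,98],0))
v,u=np.nonzero(m); A=np.array([plane("top",x,y,179)[:2] for x,y in zip(u,v)],np.float32); print(cv2.minAreaRect(A))
# trigger bar two-view
o1,d1=ray("top",*z(119,308));o2,d2=ray("scene",*zs(227,283))
s=np.linalg.lstsq(np.stack([d1,-d2],1),o2-o1,rcond=None)[0]; print("bar",o1+s[0]*d1,o2+s[1]*d2)
for n,D,PP in(("top",a,P),("scene",b,P2)):
    hs=cv2.cvtColor(D["p"],cv2.COLOR_RGB2HSV).astype(int)
    w=(hs[...,0]>4)&(hs[...,0]<20)&(hs[...,1]>130)&(abs(PP[...,1]-270)<60)&(abs(PP[...,0]-400)<60)&(PP[...,2]>110)
    v,u=np.nonzero(w); print(n); 
    for x,y in list(zip(u,v))[::6]: print(x,y,PP[y,x].round(),end=" ")
```

```text
cap circ 328.2879638671875 237.5696258544922 13.508496284484863 [468.38284421  22.05362257 150.        ]
[468.05189184  22.25672504 149.83846336] [468.19806541  22.27238036 148.59522764]
arrow yaw 0.6522454788595241
scene cap [470.07153284  27.19494583 148.52289524] 260
arrow axis -2.633898782350254 80 [471.45132841  20.70868964 150.        ]
lever [520.12980815  58.06239205  30.        ]
bl [445.80991719 273.32419181 179.        ]
br [449.14205565 249.8901014  179.        ]
fr [411.7212746  241.42333083 179.        ]
fl [407.88831172 263.63386597 179.        ]
head 292 [426.79835509 255.0095279  177.3257912 ] [[405.44639293 242.9618053  169.78477992]
 [448.14023035 268.6499089  181.81960917]]
((426.02520751953125, 254.4931640625), (46.20572280883789, 23.479623794555664), 15.29185962677002)
bar [390.57974778 246.66863364 134.03811656] [391.53358176 247.71255069 134.26884878]
top
210 256 [434. 246. 172.] 207 270 [407. 251. 175.] 206 271 [405. 252. 176.] 206 272 [404. 253. 173.] 207 273 [403. 254. 154.] 213 273 [403. 243. 151.] 212 274 [401. 245. 151.] 211 275 [399. 247. 154.] 209 276 
[... 622 characters left out ...]
 252 236 [407. 256. 157.] 251 237 [405. 259. 157.] 257 237 [405. 247. 153.] 255 238 [402. 253. 155.] 253 239 [402. 257. 155.] 250 240 [405. 261. 153.] 256 240 [400. 252. 152.] 254 241 [400. 256. 151.] 252 242 [401. 260. 150.] 258 242 [396. 251. 149.] 255 243 [398. 256. 149.] 253 244 [399. 259. 147.] 259 244 [396. 249. 145.] 256 245 [397. 255. 145.] 254 246 [399. 257. 143.] 260 246 [392. 250. 143.] 258 247 [394. 253. 142.] 264 247 [391. 243. 139.] 259 248 [390. 253. 142.] 265 248 [389. 242. 138.] 261 249 [391. 249. 137.] 257 250 [391. 257. 139.] 263 250 [388. 247. 137.] 260 251 [387. 254. 138.] 257 252 [386. 260. 139.] 263 252 [387. 248. 134.] 261 253 [385. 253. 135.] 258 255 [387. 258. 132.]
```

```bash
cat >> h.py <<'E'
def to(x,y,z,yaw,frm=None):
    """rows values from current commanded (~measured) pose"""
    s=manip.read_state(); 
    p,r=(s["eef_pos"],s["eef_rot"]) if frm is None else frm
    from scipy.spatial.transform import Rotation as Ro
    R=Ro.from_euler("xyz",r).as_matrix()
    d=R.T@(np.array([x,y,z])-p); tw=-((yaw-r[2]+np.pi)%(2*np.pi)-np.pi)
    print("delta",d.round(1),"twist",round(tw,3))
E
python3 - <<'E'
from h import *
a=np.load("top0.npz");b=np.load("scene0.npz")
for n,D in(("top",a),("scene",b)):
    P=cloud(n,D["d"]).reshape(-1,3); P=P[(D["d"].ravel()>0)]
    m=(P[:,2]>100)&(P[:,0]>200)&(P[:,0]<760)&(abs(P[:,1])<450)
    Q=P[m]; g={}
    for q in Q: k=(int(q[0]//60)*60,int(q[1]//60)*60); g[k]=max(g.get(k,0),round(q[2]))
    print(n,sorted(g.items()))
to(430,-20,280,1.0); to(421,253,250,1.80)
E
```

```text
top [((180, -180), 654), ((180, -60), 653), ((180, 0), 608), ((180, 60), 429), ((240, -180), 671), ((240, -120), 693), ((240, -60), 688), ((360, 180), 141), ((360, 240), 182), ((420, -60), 153), ((420, 0), 155), ((420, 180), 103), ((420, 240), 183), ((480, -60), 145), ((480, 0), 155), ((540, 120), 633), ((540, 180), 632), ((540, 360), 597), ((540, 420), 580), ((600, -60), 698), ((600, 0), 700), ((600, 60), 699), ((600, 120), 706), ((600, 180), 708), ((600, 240), 706), ((600, 300), 714), ((600, 360), 690), ((600, 420), 587), ((660, 120), 171), ((660, 180), 174), ((660, 240), 174), ((660, 360), 342), ((660, 420), 363), ((720, 0), 101), ((720, 60), 101), ((720, 120), 103), ((720, 420), 259)]
scene [((180, 0), 505), ((180, 60), 443), ((180, 120), 249), ((360, 180), 138), ((360, 240), 180), ((420, 0), 152), ((420, 240), 180), ((480, 0), 152), ((540, 420), 231), ((600, -60), 495), ((600, 0), 495), ((600, 60), 494), ((600, 120), 494), ((600, 180), 493), ((600, 240), 493), ((600, 300), 492), ((600, 360), 491), ((600, 420), 491), ((660, 180), 171), ((660, 240), 171), ((660, 360), 340), ((660, 420), 361)]
delta [ 403.4 -399.7  -60.6] twist -0.69
delta [ 478.1 -662.4  -30.3] twist -1.49
```

Emit:
jog_arm:
  deltas: "42 -42 -15 -0.07 94; 84 -84 -30 -0.15 94; 126 -126 -40 -0.22 94; 168 -168 -50 -0.3 94; 210 -210 -60 -0.38 94; 252 -252 -60 -0.45 94; 294 -294 -60 -0.52 94; 336 -336 -60 -0.6 94; 370 -370 -60 -0.66 94; 403 -400 -60 -0.72 94"
  squeeze: 20

```text
clock: 1.35
eef_pos: [430.0, -18.2, 279.4]
eef_rot: [-3.142, 0.0, 1.033]
wrist_force: [1.4, -0.7, -0.6]
finger_gap: 94.0
```

Run:
```python
from h import *
s=manip.read_state(); print(s["clock"],s["eef_pos"],s["eef_rot"],s["joints"])
to(345,240,280,1.80)
```

```text
1.35 [429.96736751 -18.16954086 279.39667212] [-3.14158007e+00  2.26093372e-05  1.03256837e+00] [-1.27373125e-01 -1.66674393e-02  1.74203848e+00 -1.58907078e-05
  1.41624218e+00  4.10857274e-01]
delta [ 178.1 -205.3   -0.6] twist -0.767
```

Run:
```python
from h import *
to(421,253,280,1.80)
```

```text
delta [ 228.2 -146.7   -0.6] twist -0.767
```

Emit:
jog_arm:
  deltas: "35 -22 0 -0.1 94; 70 -45 0 -0.2 94; 105 -67 0 -0.3 94; 140 -90 0 -0.4 94; 175 -112 0 -0.5 94; 205 -132 0 -0.6 94; 220 -141 0 -0.7 94; 228 -147 0 -0.77 94; 228 -147 0 -0.77 94; 228 -147 0 -0.77 94"

```text
clock: 2.6
eef_pos: [420.9, 250.8, 279.3]
eef_rot: [-3.141, 0.0, 1.798]
wrist_force: [-0.1, 0.3, 0.6]
finger_gap: 93.9
```

```bash
cat >> h.py <<'E'
def wrist():
    from scipy.spatial.transform import Rotation as Ro
    s=manip.read_state(); p,d=optics.camera("wrist"); c=optics.get_calibration("wrist")
    T=np.eye(4); T[:3,:3]=Ro.from_euler("xyz",s["eef_rot"]).as_matrix(); T[:3,3]=s["eef_pos"]
    return p,d,c["intrinsics"],T@c["hand_eye"]
def wplane(K,M,u,v,z):
    d=M[:3,:3]@np.linalg.solve(K,[u,v,1]); o=M[:3,3]; return (o+d*(z-o[2])/d[2]).round(1)
E
python3 - <<'E'
from h import *
p,d,K,M=wrist(); np.savez("w1.npz",p=p,d=d,K=K,M=M); cv2.imwrite("pics/w1.png",p[:,:,::-1])
s=manip.read_state(); print(s["clock"],s["eef_pos"],s["eef_rot"],s["joints"])
E
```

```text
2.65 [420.97031637 250.71913514 279.38890259] [-3.14141574e+00  6.85962460e-05  1.79805073e+00] [ 4.62405165e-01  1.22925702e-01  1.59526090e+00 -2.57685332e-05
  1.42359408e+00  2.35154552e-01]
```

View pics/w1.png

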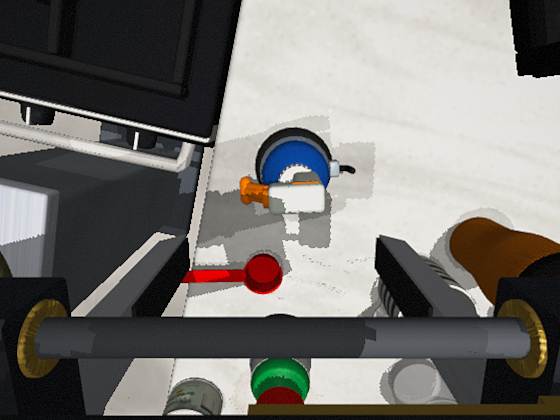

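The wrist view shows the white head at about (268–326, 183–214) and the orange bar at about (246,190). The spray's lever is at (345,170), out on the +x side.

Run:
```python
from h import *
f=np.load("w1.npz");p,d,K,M=[f[k] for k in"pdKM"]
cv2.imwrite("pics/w1z.png",cv2.resize(p[115:235,225:375,::-1],None,fx=5,fy=5,interpolation=2))
v,u=np.mgrid[:420,:560]; C=np.stack([(u-K[0,2])/K[0,0]*d,(v-K[1,2])/K[1,1]*d,d],-1)@M[:3,:3].T+M[:3,3]
m=(C[...,2]>172)&(C[...,2]<190)&(d>0)&(abs(C[...,0]-425)<60)&(abs(C[...,1]-255)<60)
vv,uu=np.nonzero(m); print(len(vv),np.median(C[m],0))
r=cv2.minAreaRect(np.array([wplane(K,M,x,y,179)[:2] for x,y in zip(uu,vv)],np.float32)); print(r)
hs=cv2.cvtColor(p,cv2.COLOR_RGB2HSV).astype(int)
w=(hs[...,0]>4)&(hs[...,0]<20)&(hs[...,1]>130)&(C[...,2]<148)&(abs(C[...,0]-400)<50)&(abs(C[...,1]-255)<60)&(C[...,2]>110)
print(np.median(C[w],0),C[w].min(0),C[w].max(0),w.sum())
q=C[w][C[w][:,2]<145]; print(q.mean(0), cv2.minAreaRect(q[:,:2].astype(np.float32)))
```

```text
1760 [427.48487846 261.31172645 177.86291555]
((426.27044677734375, 261.79180908203125), (44.99631118774414, 23.016706466674805), 15.468426704406738)
[390.44978704 251.82398558 138.65189783] [383.62553407 239.01687496 134.12813891] [400.24628837 261.08542692 147.8801121 ] 320
[389.63681202 250.91253822 138.9380684 ] ((390.3337707519531, 250.11709594726562), (11.301865577697754, 22.295665740966797), 8.573352813720703)
```

View pics/w1z.png

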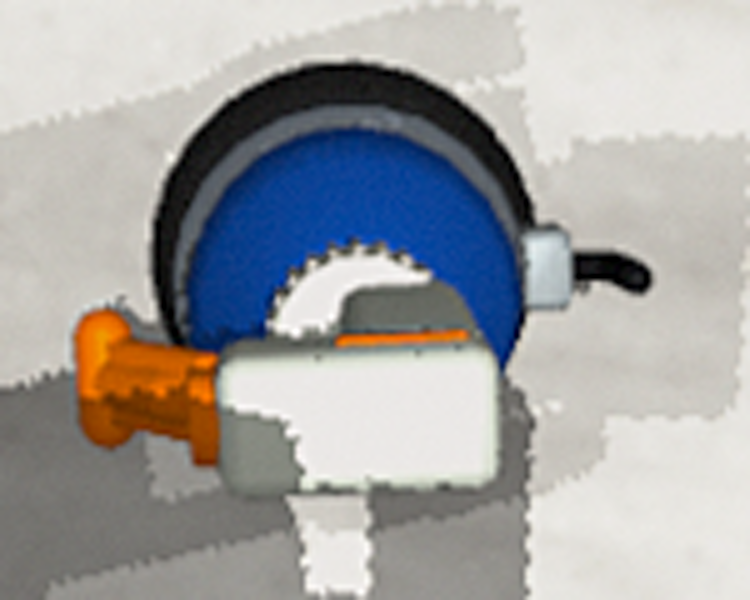

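Run:
```python
from h import *
to(421.3,257.6,130,1.82)
```

```text
delta [  6.6   1.9 149.4] twist -0.022
```

Emit:
jog_arm:
  deltas: "6.6 2 30 -0.022 94; 6.6 2 70 -0.022 94; 6.6 2 110 -0.022 94; 6.6 2 140 -0.022 94; 6.6 2 149 -0.022 94; 6.6 2 149 -0.022 94; 6.6 2 149 -0.022 75; 6.6 2 149 -0.022 70; 6.6 2 149 -0.022 70; 6.6 2 149 -0.022 70"
  squeeze: 25

```text
clock: 3.9
eef_pos: [420.2, 257.8, 130.0]
eef_rot: [-3.139, 0.0, 1.822]
wrist_force: [-6.8, -0.4, -2.4]
finger_gap: 70.2
```

Run:
```python
from h import *
p,d,K,M=wrist(); cv2.imwrite("pics/w2.png",p[:,:,::-1])
p,d=optics.camera("scene"); cv2.imwrite("pics/s2.png",cv2.resize(p[150:320,180:380,::-1],None,fx=4,fy=3.5,interpolation=2))
s=manip.read_state(); print(s["clock"],s["eef_pos"],s["eef_rot"],s["wrist_force"],s["finger_gap"])
```

```text
4.0 [420.23261759 257.78131792 129.99633428] [-3.13848973e+00  2.44150546e-04  1.82189971e+00] [-6.39517786  0.14657055 -2.78112743] 69.97172281151039
```

View pics/w2.png

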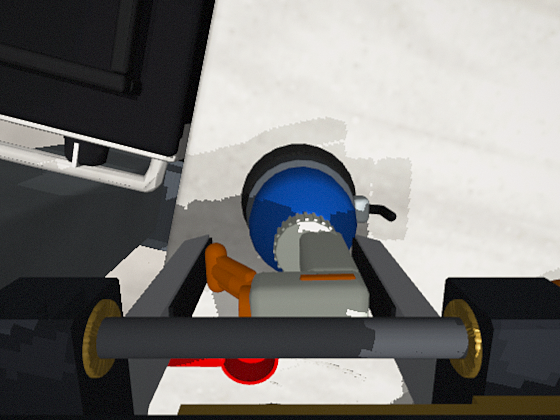

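View pics/s2.png

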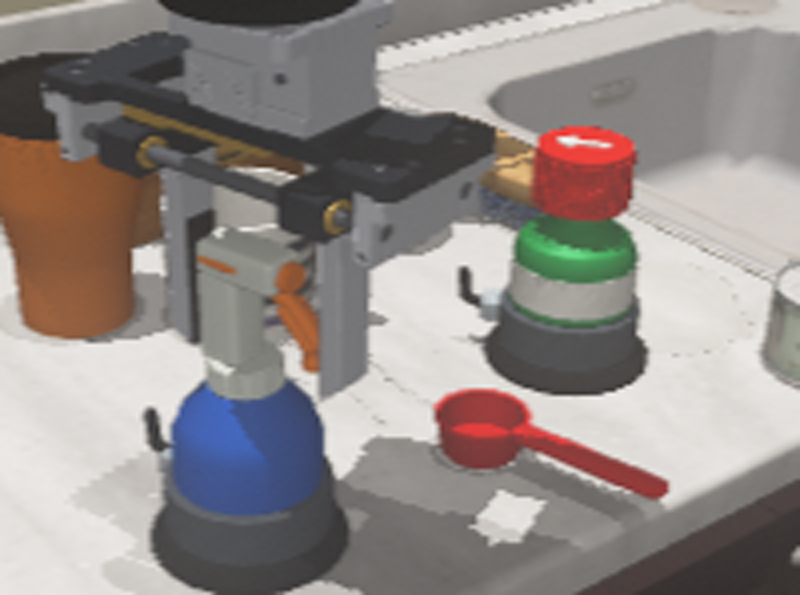

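The front pad has met the bar at the left, at (212,260), and the rear pad is still clear of the grip. The force reading shows the trigger spring. I'll close fully now, then release.

Emit:
jog_arm:
  deltas: "0 0 0 0 62; 0 0 0 0 54; 0 0 0 0 46; 0 0 0 0 46; 0 0 0 0 46; 0 0 0 0 46; 0 0 0 0 46; 0 0 0 0 46; 0 0 0 0 46; 0 0 0 0 46"
  squeeze: 30

```text
clock: 5.25
eef_pos: [423.6, 258.5, 128.9]
eef_rot: [3.137, -0.0, 1.822]
wrist_force: [34.4, 13.0, -38.7]
finger_gap: 54.9
```

Run:
```python
from h import *
p,d,K,M=wrist(); cv2.imwrite("pics/w3.png",p[:,:,::-1])
s=manip.read_state(); print(s["clock"],s["eef_pos"],s["eef_rot"],s["wrist_force"],s["finger_gap"])
```

```text
5.3 [423.63282547 258.51478669 128.92176809] [ 3.13698923e+00 -2.95184719e-04  1.82169497e+00] [ 35.35081821  14.13187242 -38.80808487] 54.647469170559745
```

View pics/w3.png

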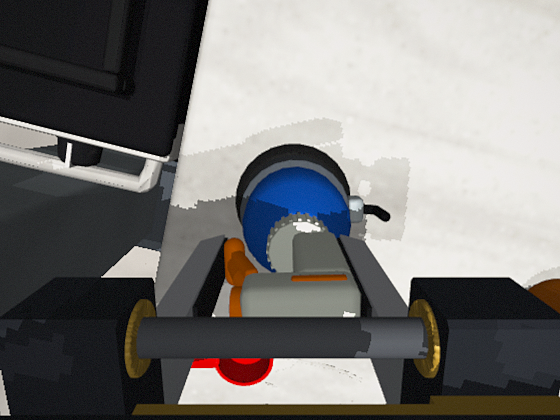

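The gap is 54.6 mm, against 52 mm fully squeezed. The +x force says the rear pad is bearing on the grip, so I'll shift the tool 4 mm back along the spray's +x.

Emit:
jog_arm:
  deltas: "0 1 0 0 46; 0 2 0 0 46; 0 3 0 0 46; 0 4 0 0 46; 0 4 0 0 46; 0 4 0 0 46; 0 4 0 0 46; 0 4 0 0 46; 0 4 0 0 46; 0 4 0 0 46"
  squeeze: 30

```text
clock: 6.55
eef_pos: [425.1, 258.9, 129.0]
eef_rot: [-3.14, 0.0, 1.822]
wrist_force: [7.5, 4.2, -22.0]
finger_gap: 51.3
```

Run:
```python
from h import *
p,d,K,M=wrist(); cv2.imwrite("pics/w4.png",p[:,:,::-1])
s=manip.read_state(); print(s["clock"],s["eef_pos"],s["eef_rot"],s["wrist_force"],s["finger_gap"])
```

```text
6.6 [425.11259537 258.88036075 128.98797269] [-3.14040993e+00  4.19316678e-04  1.82207987e+00] [  7.81014204   3.68359324 -23.12374065] 51.27434172136291
```

View pics/w4.png

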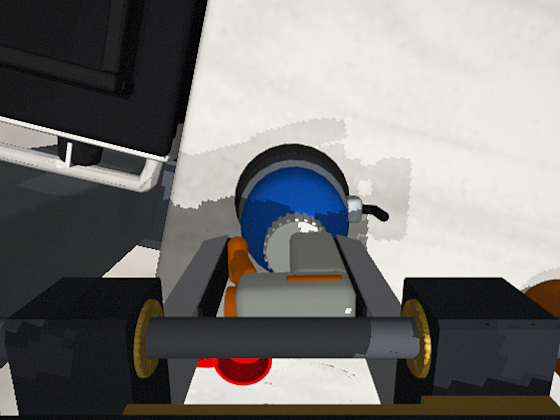

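The trigger is against its stop (gap 51.3 mm, bar tucked against the grip at (240,260)). Now I'll release and rise.

Emit:
jog_arm:
  deltas: "0 0 0 0 80; 0 -3 0 0 94; 0 -5 0 0 94; 0 -6 0 0 94; 0 -6 0 0 94; 0 -6 0 0 94; 0 -6 -30 0 94; 0 -6 -70 0 94; 0 -6 -110 0 94; 0 -6 -150 0 94"
  squeeze: 20

```text
clock: 7.85
eef_pos: [419.4, 257.5, 281.8]
eef_rot: [3.141, -0.0, 1.822]
wrist_force: [-0.1, 0.6, -0.2]
finger_gap: 94.1
```

Run:
```python
from h import *
s=manip.read_state(); print(s["clock"],s["eef_pos"],s["eef_rot"],s["wrist_force"],s["finger_gap"])
p,d,K,M=wrist(); cv2.imwrite("pics/w5.png",p[:,:,::-1])
to(469,25,280,0.97)
```

```text
7.85 [419.39834887 257.45648177 281.83359406] [ 3.14137429e+00 -1.42116478e-05  1.82173516e+00] [-0.0807128   0.61804937 -0.23958967] 94.10622077058115
delta [-237.8  -10.9    6.6] twist 0.852
```

View pics/w5.png

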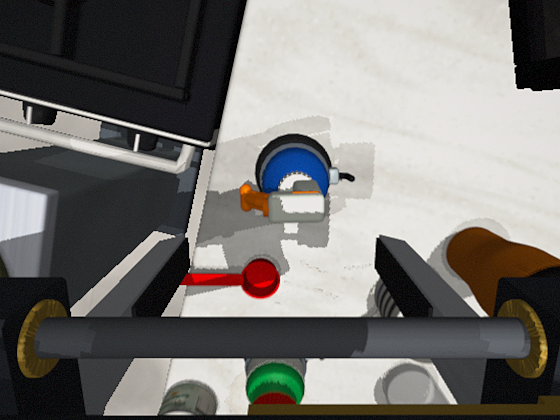

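The trigger has sprung back: the bar is out at (246,197) again. Moving above the cap.

Emit:
jog_arm:
  deltas: "-40 -2 1 0.1 94; -80 -4 2 0.2 94; -120 -6 3 0.3 94; -160 -8 4 0.45 94; -200 -9 5 0.6 94; -225 -10 6 0.72 94; -238 -11 6.6 0.852 94; -238 -11 6.6 0.852 94; -238 -11 6.6 0.852 94; -238 -11 6.6 0.852 94"
  squeeze: 20

```text
clock: 9.15
eef_pos: [467.9, 24.8, 273.9]
eef_rot: [3.141, -0.0, 0.972]
wrist_force: [-0.4, -0.0, 0.1]
finger_gap: 94.1
```

Run:
```python
from h import *
s=manip.read_state(); print(s["clock"],s["eef_pos"],s["eef_rot"],s["joints"])
p,d,K,M=wrist(); cv2.imwrite("pics/w6.png",p[:,:,::-1])
v,u=np.mgrid[:420,:560]; C=np.stack([(u-K[0,2])/K[0,0]*d,(v-K[1,2])/K[1,1]*d,d],-1)@M[:3,:3].T+M[:3,3]
m=(abs(C[...,2]-150)<5)&(d>0)&(abs(C[...,0]-469)<50)&(abs(C[...,1]-25)<50)
Q=C[m]; print(len(Q),np.median(Q,0),cv2.minEnclosingCircle(Q[:,:2].astype(np.float32)))
vv,uu=np.nonzero(m); (cx,cy),r=cv2.minEnclosingCircle(np.stack([uu,vv],1).astype(np.float32)); print(cx,cy,r,wplane(K,M,cx,cy,150))
hs=cv2.cvtColor(p,cv2.COLOR_RGB2HSV); w=m&(hs[...,1]<110); A=C[w]; e,V=np.linalg.eigh(np.cov(A[:,:2].T)); print("arrow",np.arctan2(V[1,1],V[0,1]),len(A))
```

```text
9.15 [467.87734543  24.81937538 273.87863281] [ 3.14149560e+00 -1.14219085e-04  9.72275686e-01] [-2.52221792e-02  7.62428181e-02  1.65910865e+00  4.39099517e-05
  1.40609769e+00  5.73291271e-01]
3164 [470.80331044  27.04342189 149.39878848] ((470.0508117675781, 26.128549575805664), 25.936716079711914)
284.0 198.0 32.28012466430664 [470.9  27.2 150. ]
arrow -2.5581680193822094 318
```

View pics/w6.png

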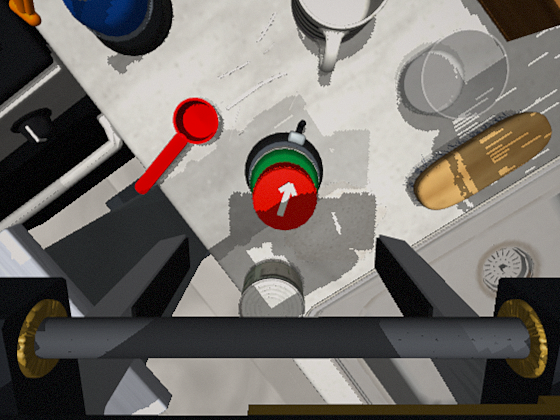

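The cap top is at (284,198) in the wrist view, which puts it at (470.5, 27) in the world, with the arrow at yaw 0.58. Descending to grip it.

Run:
```python
from h import *
to(470.5,26.8,132,0.972)
```

```text
delta [  3.2   1.  141.9] twist -0.0
```

Emit:
jog_arm:
  deltas: "3 1 40 0 94; 3 1 80 0 94; 3 1 120 0 94; 3 1 138 0 94; 3 1 142 0 94; 3 1 142 0 70; 3 1 142 0 48; 3 1 142 0 48; 3 1 142 0 48; 3 1 142 0 48"
  squeeze: 50

```text
clock: 10.45
eef_pos: [470.6, 26.1, 132.1]
eef_rot: [3.141, -0.0, 0.97]
wrist_force: [0.8, -0.9, 1.6]
finger_gap: 50.6
```

Run:
```python
from h import *
s=manip.read_state(); print(s["clock"],s["eef_pos"],s["eef_rot"],s["wrist_force"],s["finger_gap"])
p,d,K,M=wrist(); cv2.imwrite("pics/w7.png",p[:,:,::-1])
```

```text
10.45 [470.60939654  26.09550603 132.05128381] [ 3.14105967e+00 -1.94910263e-04  9.69820719e-01] [ 0.80289407 -0.91118179  1.62159665] 50.615543401185185
```

View pics/w7.png

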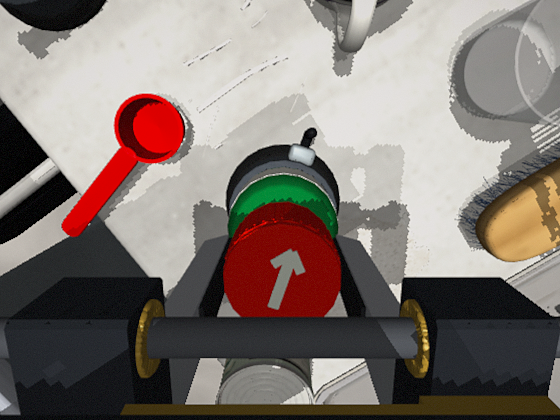

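The cap sits centred between the pads (gap 50.6 mm, lateral force near zero), with the arrow undisturbed. Pushing down.

Emit:
jog_arm:
  deltas: "0 0 2 0 46; 0 0 4 0 46; 0 0 6 0 46; 0 0 7 0 46; 0 0 8 0 46; 0 0 8 0 46; 0 0 8 0 46; 0 0 8 0 46; 0 0 8 0 46; 0 0 8 0 46"
  squeeze: 55

```text
clock: 11.75
eef_pos: [470.8, 26.1, 125.3]
eef_rot: [3.14, -0.001, 0.97]
wrist_force: [-6.8, -1.0, 20.5]
finger_gap: 51.1
```

Run:
```python
from h import *
s=manip.read_state(); print(s["clock"],s["eef_pos"],s["eef_rot"],s["wrist_force"],s["moment"],s["finger_gap"])
```

```text
11.75 [470.77490014  26.14325966 125.29355417] [ 3.14037761e+00 -6.72762297e-04  9.69904248e-01] [-6.84096442 -1.03051912 20.47127873] [-0.13824341  1.39073319  0.02300028] 51.0993780167834
```

It moved 6.8 mm and the force is 20 N, above the 11 N spring, so the cap is bottomed. Next comes 75° counter-clockwise, which is a negative twist because the tool z points down.

Emit:
jog_arm:
  deltas: "0 0 0 -0.1 46; 0 0 0 -0.25 46; 0 0 0 -0.4 46; 0 0 0 -0.55 46; 0 0 0 -0.7 46; 0 0 0 -0.85 46; 0 0 0 -1.0 46; 0 0 0 -1.15 46; 0 0 0 -1.3 46; 0 0 0 -1.34 46"
  squeeze: 55

```text
clock: 13.0
eef_pos: [471.5, 26.2, 125.4]
eef_rot: [3.139, 0.002, 2.313]
wrist_force: [-2.2, 1.4, 16.9]
finger_gap: 50.9
```

Run:
```python
from h import *
s=manip.read_state(); print(s["clock"],s["eef_pos"],s["eef_rot"],s["wrist_force"],s["moment"],s["finger_gap"])
p,d,K,M=wrist(); cv2.imwrite("pics/w8.png",p[:,:,::-1])
```

```text
13.0 [471.45302665  26.23265213 125.36059348] [3.13915652e+00 2.08187242e-03 2.31265718e+00] [-2.21553098  1.39394012 16.8955044 ] [ 0.04249936  0.21894717 -0.07221288] 50.89127192311415
```

View pics/w8.png

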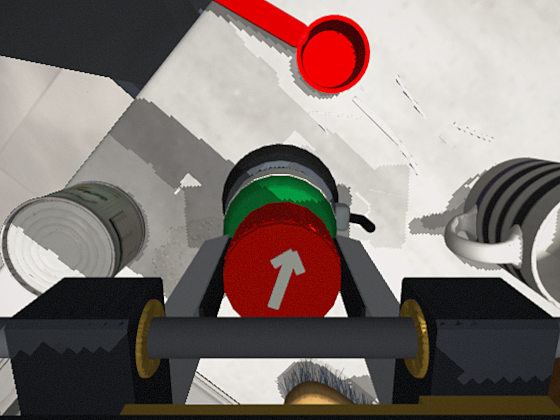

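The arrow kept its place in the gripper view while the foot's lever swung by about 77°, so the cap turned with the fingers. Lifting slowly, straight up.

Emit:
jog_arm:
  deltas: "0 0 -3 0 46; 0 0 -8 0 46; 0 0 -16 0 46; 0 0 -26 0 46; 0 0 -38 0 46; 0 0 -52 0 46; 0 0 -66 0 46; 0 0 -78 0 46; 0 0 -86 0 46; 0 0 -89 0 46"
  squeeze: 40

```text
clock: 14.3
eef_pos: [470.5, 26.2, 213.3]
eef_rot: [3.141, 0.0, 2.31]
wrist_force: [-0.2, 0.3, -0.1]
finger_gap: 50.9
```

Emit:
jog_arm:
  deltas: "0 0 0 0 46; 0 0 0 0 46; 0 0 0 0 46; 0 0 0 0 46; 0 0 0 0 46; 0 0 0 0 46; 0 0 0 0 46; 0 0 0 0 46; 0 0 0 0 46; 0 0 0 0 46"

```text
clock: 15.55
eef_pos: [470.5, 26.2, 212.9]
eef_rot: [3.142, 0.0, 2.31]
wrist_force: [-0.4, 0.3, -0.8]
finger_gap: 51.0
```

Run:
```python
from h import *
s=manip.read_state(); print(s["clock"],s["eef_pos"],s["eef_rot"],s["wrist_force"],s["finger_gap"],abs(s["qd"]).max())
p,d=optics.camera("scene"); cv2.imwrite("pics/s9.png",cv2.resize(p[120:320,180:420,::-1],None,fx=3,fy=3,interpolation=2))
P=cloud("scene",d); hs=cv2.cvtColor(p,cv2.COLOR_RGB2HSV).astype(int)
m=((hs[...,0]<4)|(hs[...,0]>174))&(hs[...,1]>150)&(P[...,2]>120)&(abs(P[...,0]-470)<60)&(abs(P[...,1]-27)<60)
print(np.percentile(P[m],[2,50,98],0).round())
```

```text
15.55 [470.46173231  26.18787509 212.872045  ] [3.14152646e+00 3.29542481e-05 2.30980648e+00] [-0.36967033  0.29079997 -0.83707248] 51.047612179524826 0.0015253672192889105
[[445.  18. 195.]
 [453.  43. 214.]
 [477.  53. 231.]]
```

View pics/s9.png

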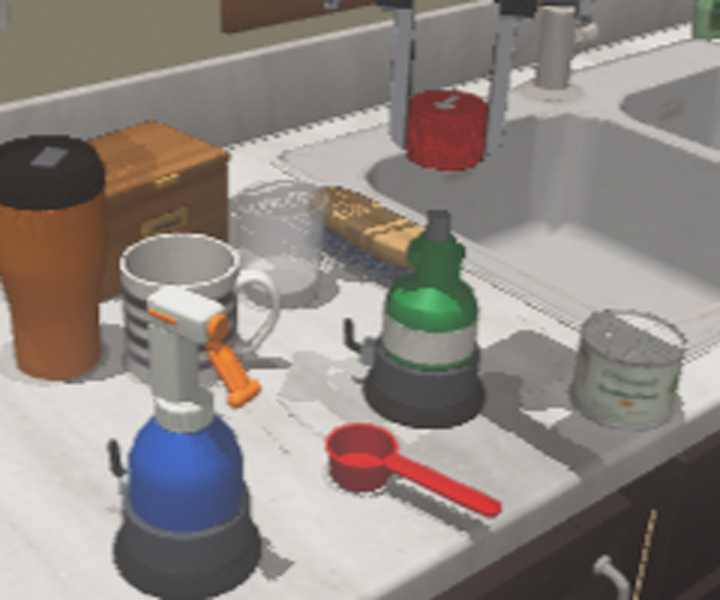

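The cap hangs upright in the jaws at (447,130), with its rim about 193 mm up and the grey plug free below at (438,222). The trigger is at rest at (240,385), and the bystanders look untouched. Signing off.

```bash
python3 -c "
from cell import workorder; print(workorder.sign_off())"
```

```text
the job is handed in; nothing more can be done
None
```

I squeezed the trigger and let it spring back, then opened the green bottle. I handed the job in with the cap held above the bottle's mouth, at about 15.6 s on the robot's clock. The sign-off gives no verdict.

- **Trigger:** The first squeeze stopped at a gap of about 55 mm because the tool was a few mm too far forward. I moved it 4 mm back along the spray bottle, which closed the gap to 51.3 mm, at the trigger's stop. After I opened the fingers and rose, the picture showed the trigger back at rest.
- **Cap:** I gripped it at about 50 N and pushed it down 6.8 mm, which read 20 N, so it was bottomed. I then turned it 1.34 rad (77°) counter-clockwise and lifted it 88 mm.
- **Last checks:**
  - The cap is upright at a finger gap of 51 mm.
  - Its rim is about 193 mm up by TCP travel, or 195 mm by scene depth. That is about 45 mm above the plug and 61 mm above the mouth.
  - The arm is still and the wrist force is under 1 N.
  - The scene picture shows the trigger at rest and the bystanders apparently where they were; I checked those by eye only.
- **Disagreement:** The top camera put things about 5 to 7 mm lower in y than the wrist camera did, so for the cap I used the wrist camera.

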